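Clear the analyser's outfeed into the discard tub

TASK

Slide the round discard tub along the bench until its opening is under the open end of the analyser's outfeed track, while both spent sample pots are still up on the track. Then push both pots off that open end so that they drop into the tub. Leave the tub standing upright there with both pots in it, and leave the tip box, the bottle and the tube rack where they are.

Things in the scene. Friction and masses are not known exactly. Their poses are not given: they have to be found in the camera images.
- lip (a point): Open end of the outfeed track (raised level grey-painted channel): middle of the floor's end edge, on the floor's upper face, 105 mm above the bench; floor underside at 100 mm. +y is level and points outward off the open end, z up. The track runs 310 mm from here along -y to the analyser. Channel 56 mm wide inside, side walls 8 mm high, no wall at the open end.
- outfeed: White benchtop analyser with its track, all fixed. Origin: on the bench straight below the lip point, same axes. The analyser is a box 200 mm wide (x), from 310 to 480 mm along -y, 180 mm high. The track's only leg stands 220 mm back along -y (its foot from 190 to 250 mm back, 50 mm wide); under the open end the bench is free.
- tub: Discard tub: loose round grey plastic tub, open on top, 70 mm high, 122 mm outer diameter at the foot, 130 mm at the rim, wall 4 mm, bottom 5 mm, 0.2 to 0.4 kg. It starts on the bench, 140 to 200 mm out beyond the open end of the track and up to 30 mm to the side. Origin: centre of its underside; z up. It slides when pushed.
- pot_front_center (a point): Spent sample pot nearer the open end: squat closed cylinder with a white body and a slightly wider white lid, 42 mm diameter, 34 mm high, about 35 g, smooth, standing upright on the track floor. The point is its centre, half-way up; z is its axis.
- pot_rear_center (a point): The other spent sample pot, of the same kind, standing behind the first, nearer the analyser. The point is its centre, half-way up; z is its axis. At least 90 mm of empty track lies behind it.
- tip_box: Bystander: yellow pipette-tip box, 85 by 122 mm, 56 mm high, loose on the bench beyond the track. Origin: centre of its underside.
- bottle: Bystander: glass bottle with a blue cap, 72 mm diameter, 170 mm high, loose on the bench on the far side of the tub from the robot. Origin: centre of its underside.
- tube_rack: Bystander: blue tube rack, 65 by 126 mm, 57 mm high with its tubes, loose on the bench to the left, beyond the tub from the track. Origin: centre of its underside.
There are look-alikes about, which are no part of the job. Leave any turquoise look-alike of the part that bears pot_rear_center alone. Of the things that look like the tub, the larger one is meant.

How it is judged:
By the outcome, as a careful person would: the job done as asked, in the order asked, and still so for the second after the job is handed in, with the robot touching nothing.
It also fails if it takes over 51 s, if anything falls off the work surface, if the arm or the gripper's body presses on something with over 40 N, if the wrist force passes 120 N, or if a joint passes its speed limit or range.

ROBOT

A 7-joint arm with a two-finger parallel gripper is mounted at the origin on the work surface. World frame = base frame: x ahead of the robot, y to its left, z up, the work surface at z = 0. Lengths are in m, angles in rad, forces in N, time in s.
With the tool pointing down it reaches from about 0.4 to 0.85 m from the base axis. Payload 10.4 kg.
Tool frame: the origin (TCP) lies between the finger pads; the fingertips stand 25 mm ahead of it and the grasp point (between the pads) lies 6 mm ahead of it; y points along the fingers, x is the direction in which the jaws open and shut, and the axes are right-handed (so a half turn about y gives the same grasp; the last joint's range is limited). The gripper opens to 87 mm and grips with 3 to 60 N. Pads are 19 mm wide; open, the fingers measure 117 mm over their backs; the gripper's body (75 mm by 190 mm) begins 51 mm behind the grasp point.
Start: joints at [-1.278, 0.332, -0.065, 1.46, 0.022, 1.35, -0.088], TCP at [0.194, 0.594, 0.248] pointing down, gripper open.
Joint ranges: [-2.6, 2.6], [-0.5, 2.12], [-1.47, 1.34], [0.16, 2.42], [-1.27, 4.41], [0.06, 2.06], [-2.6, 2.6]. Speed limits (rad/s): [2.22, 2.22, 2.79, 2.79, 3.14, 3.14, 3.14].

INTERFACE

Orientations are given as a 3x3 rotation matrix whose columns are the frame's x, y, z axes.
In Python, from cell import robot gives the robot as it stands. Calls block until the motion is done:
- robot.move_to(position, orientation): joint-space move of the TCP to a pose.
- robot.move_linear(position, rotation=None, velocity=0.15): straight line of the TCP; rotation=None keeps the orientation; velocity is the mean speed in m/s.
- robot.set_joints(angles): joint-space move.
- robot.set_gripper(opening): opening from 0.0 (shut) to 1.0 (fully open); the grip force is fixed at half the most; returns when the fingers have stopped.
- robot.wait(seconds).
- robot.ik(position, orientation): joint angles nearest the present ones, or None.
- robot.read_camera(name): name is "scene" or "top" or "wrist"; returns the picture (400x640x3 uint8, blue, green, red); there is no depth.
- robot.camera_params(name): a dict with "fx", "fy", "cx", "cy" (pixels), "R" (3x3) and "t" (3): a world point X has camera coordinates R X + t. Camera axes: x right, y down, z forward; pixel columns grow to the right and rows downward; lengths in m; the calibration is good to about 2 mm. A picture is of the moment at which its call begins: read the wrist's pose just before it. camera_params takes no time and is no camera call; for the wrist camera it gives the pose at the moment of the call.
A pose or a line that the arm cannot do raises robot.IKError and nothing moves.
- robot.hand_in(): hands the job in, once; it reports no verdict.
Readings, each from a call of its own:
- robot.get_time(): time.
- robot.get_joints(): joint angles.
- robot.get_qd(): joint speeds.
- robot.get_effort(): joint torques, N m.
- robot.get_position(): TCP position.
- robot.get_tool_rot(): TCP orientation.
- robot.get_force(): force on the tool from outside, world axes, zero at the start.
- robot.get_wrist_torque(): the same for the moment, N m.
- robot.get_opening(): opening from 0.0 (shut) to 1.0 (fully open).
Only numpy, scipy, OpenCV 4.12 (cv2) and the standard library are available. Lean on these libraries where they do the work, as an engineer would, in place of code of your own. Each camera call takes 0.05 s, during which the arm holds its last target.

## Working session

There is one attempt and no reset: what is moved stays moved. The work goes in short steps, each a Python script; the robot and the scene stay as the last script left them, time stands still between calls to the robot, and variables do not carry over. Pictures are saved under pics/ and viewed, and the job is handed in when it is done.

```bash
mkdir -p pics; ls
python3 - <<'E'
from cell import robot
import cv2,numpy as np
for n in ["scene","top"]:
    im=robot.read_camera(n); cv2.imwrite(f"pics/{n}0.png",im)
    p=robot.camera_params(n); print(n,p)
print(robot.get_time(),robot.get_tool_rot())
E
```

```text
pics
scene {'fx': 497.7381596809028, 'fy': 497.7381596809028, 'cx': 318.0053795696594, 'cy': 205.1234197550084, 'R': array([[-0.22967051,  0.97311437, -0.01731691],
       [ 0.55143043,  0.11544396, -0.82619439],
       [-0.8019825 , -0.19930156, -0.56311895]]), 't': array([ 0.00557948, -0.24177955,  1.64636044])}
top {'fx': 374.4247480278821, 'fy': 374.4247480278821, 'cx': 314.58662532105694, 'cy': 203.6989065451939, 'R': array([[-3.63794424e-02, -9.99337952e-01,  4.40529108e-04],
       [-9.79005898e-01,  3.55508074e-02, -2.00707725e-01],
       [ 2.00559186e-01, -7.73291572e-03, -9.79651068e-01]]), 't': array([0.15279004, 0.58507327, 0.86376537])}
0.1 [[ 3.10584923e-01 -3.05492264e-04 -9.50545587e-01]
 [ 9.50544798e-01 -1.22821343e-03  3.10585060e-01]
 [-1.26235419e-03 -9.99999199e-01 -9.10804915e-05]]
```

View pics/scene0.png

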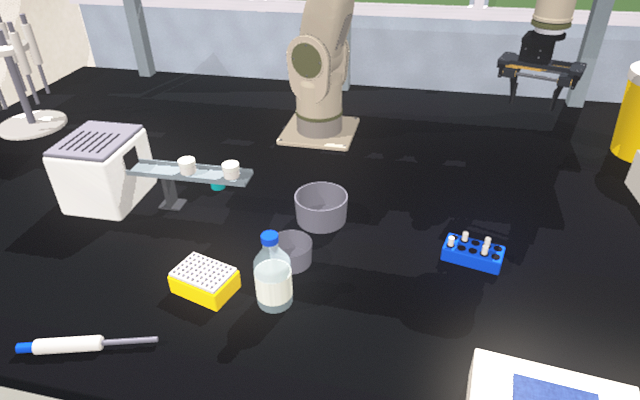

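View pics/top0.png

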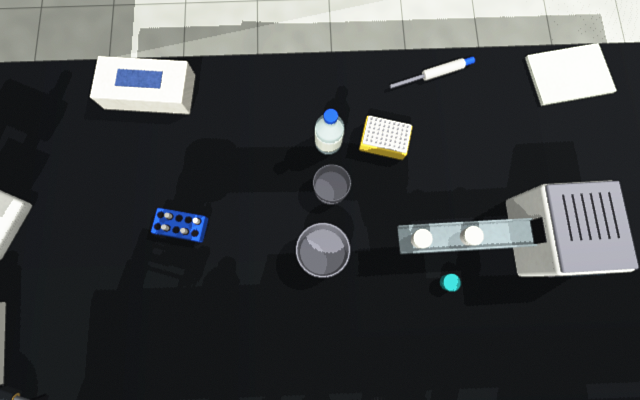

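The larger tub is at top (323,250) and scene (321,207). The smaller look-alike is at top (332,184). Both white pots are on the track at top (423,238) and (473,235). The turquoise look-alike pot is on the bench at top (451,283). I'll confirm these in enlarged crops.

Run:
```python
import cv2
im=cv2.imread("pics/top0.png"); c=im[150:300,290:490]; cv2.imwrite("pics/topc.png",cv2.resize(c,None,fx=4,fy=4,interpolation=cv2.INTER_CUBIC))
im=cv2.imread("pics/scene0.png"); c=im[145:245,120:360]; cv2.imwrite("pics/scenec.png",cv2.resize(c,None,fx=3.33,fy=3.33,interpolation=cv2.INTER_CUBIC))
```

```text
(no output)
```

View pics/topc.png

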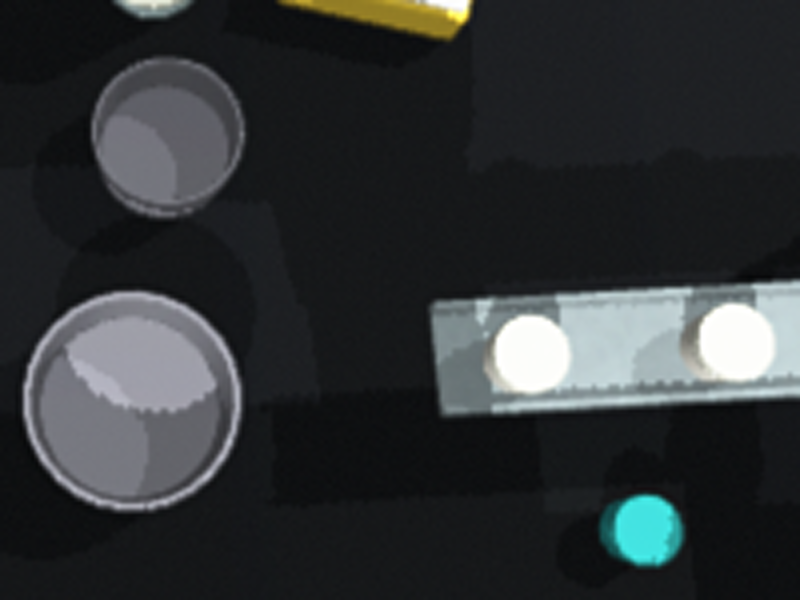

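View pics/scenec.png

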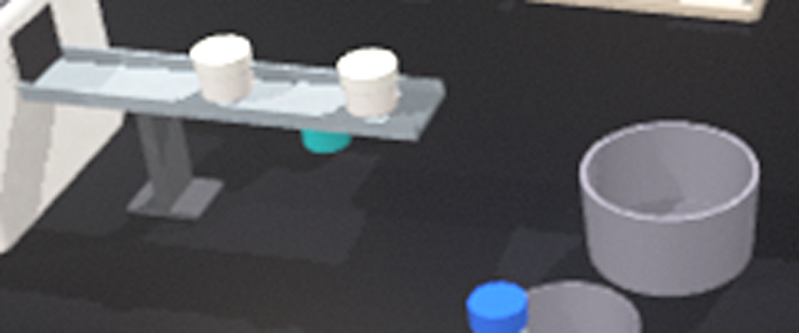

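```bash
cat > h.py <<'E'
import numpy as np
from cell import robot
def px(cam,u,v,z):
    p=robot.camera_params(cam); R,t=p["R"],p["t"]
    d=R.T@np.array([(u-p["cx"])/p["fx"],(v-p["cy"])/p["fy"],1]); c=-R.T@t
    return c+d*(z-c[2])/d[2]
def proj(cam,X):
    p=robot.camera_params(cam); c=p["R"]@np.array(X)+p["t"]
    return np.array([p["fx"]*c[0]/c[2]+p["cx"],p["fy"]*c[1]/c[2]+p["cy"]])
E
python3 - <<'E'
from h import *
np.set_printoptions(precision=4,suppress=True)
f=lambda a,b,z:px("top",290+(a+.5)/4-.5,150+(b+.5)/4-.5,z)
for n,a,b,z in [("wallA",431,301,.113),("wallB",441,416,.113),("A2",800,281,.113),("B2",800,398,.113),("tubc",132,401,.07),("tubL",22,401,.07),("tubR",242,401,.07),("small",168,137,.06),("pf",529,354,.139),("pr",737,342,.139),("turq",648,530,.034)]:
    print(n,f(a,b,z))
g=lambda a,b,z:px("scene",120+(a+.5)/3.33-.5,145+(b+.5)/3.33-.5,z)
for n,a,b,z in [("wallA",418,124,.113),("wallB",445,84,.113),("tubc",669,172,.07),("tubL",580,172,.07),("tubR",759,172,.07),("pf",368,62,.139),("pr",222,50,.139)]:
    print(n,g(a,b,z))
import cv2
im=cv2.imread("pics/top0.png"); c=im[160:290,380:550]; cv2.imwrite("pics/topd.png",cv2.resize(c,None,fx=4.5,fy=4.5,interpolation=cv2.INTER_CUBIC))
E
```

```text
wallA [ 0.5228 -0.056   0.113 ]
wallB [ 0.4573 -0.0564  0.113 ]
A2 [ 0.5267 -0.2689  0.113 ]
B2 [ 0.46   -0.2602  0.113 ]
tubc [0.4754 0.1165 0.07  ]
tubL [0.4778 0.1818 0.07  ]
tubR [0.4731 0.0512 0.07  ]
small [0.6389 0.0872 0.06  ]
pf [ 0.4878 -0.1017  0.139 ]
pr [ 0.4903 -0.2172  0.139 ]
turq [ 0.3889 -0.1945  0.034 ]
wallA [ 0.5202 -0.0579  0.113 ]
wallB [ 0.4628 -0.0579  0.113 ]
tubc [0.4807 0.1153 0.07  ]
tubL [0.4938 0.0521 0.07  ]
tubR [0.4674 0.1789 0.07  ]
pf [ 0.486  -0.1061  0.139 ]
pr [ 0.4907 -0.2186  0.139 ]
```

View pics/topd.png

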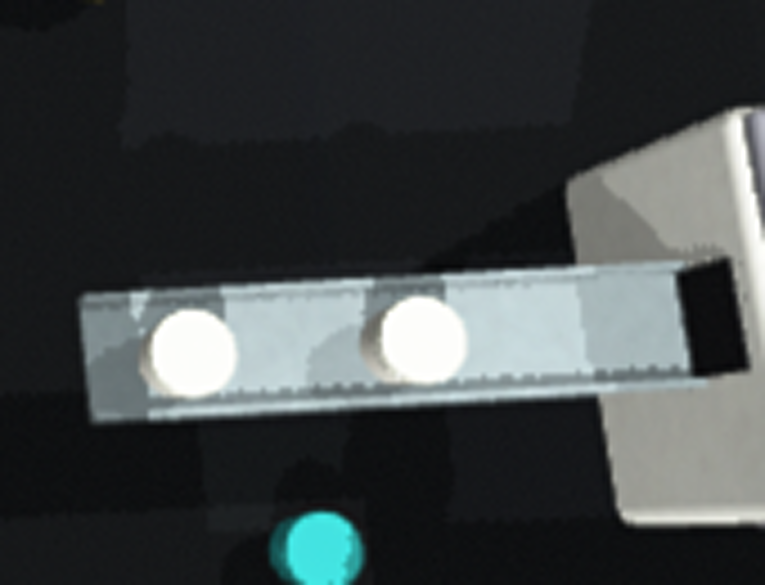

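```bash
cat >> h.py <<'E'
def rot(ax):  # jaw axis (2D), tool down
    x=np.array([ax[0],ax[1],0.])/np.hypot(*ax); y=np.array([0,0,-1.]); return np.column_stack([x,y,np.cross(x,y)])
LIP=np.array([.489,-.0565]); D=np.array([-.018,.9998])
TUB=np.array([.478,.116]); TGT=LIP+.028*D
E
python3 - <<'E'
from h import *
np.set_printoptions(precision=3,suppress=True)
print(robot.get_joints())
u=(TGT-TUB)/np.linalg.norm(TGT-TUB)
for s in (1,-1):
    R=rot(s*np.array([-u[1],u[0]]))
    for p,z in ((TUB-u*.10,.2),(TUB-u*.1,.037),(TGT-u*.0643,.037)): print(s,p,robot.ik([*p,z],R))
    R=rot(s*np.array([D[1],-D[0]]))
    for b in(-.215,-.02): print(s,robot.ik([*(LIP+b*D),.136],R))
E
```

```text
[-1.278  0.333 -0.065  1.461  0.022  1.35  -0.089]
1 [0.471 0.216] [-0.856  0.125  0.367  1.825 -0.048  1.2   -0.402]
1 [0.471 0.216] [-0.819  0.337  0.344  1.969 -0.148  0.859 -0.324]
1 [0.484 0.036] [-0.687  0.299  0.582  2.061 -0.219  0.841  0.094]
1 [-0.382  0.432  1.     1.805 -0.401  1.126  0.771]
1 [-0.703  0.177  0.842  1.969 -0.151  1.059  0.224]
-1 [0.471 0.216] [ 0.531  0.363 -1.232  1.76   0.357  1.275  2.425]
-1 [0.471 0.216] [ 0.481  0.713 -1.244  1.906  0.765  1.107  2.14 ]
-1 [0.484 0.036] [ 0.875  0.621 -1.239  1.987  0.689  1.044  2.526]
-1 [-0.483  0.528  1.167  1.808 -0.529  1.165 -2.267]
-1 None
```

Run:
```python
from h import *
import cv2
u=(TGT-TUB)/np.linalg.norm(TGT-TUB); R=rot([-u[1],u[0]])
a=TUB-u*.10; b=TGT-u*.0743
robot.set_gripper(.8)
robot.move_to([*a,.2],R)
robot.move_linear([*a,.037],velocity=.12)
robot.move_linear([*b,.037],velocity=.06)
print(robot.get_time(),robot.get_force(),robot.get_position(),robot.get_opening())
t=robot.read_camera("top"); s=robot.read_camera("scene")
cv2.imwrite("pics/t1.png",np.vstack([cv2.resize(t[150:300,290:490],None,fx=4,fy=4,interpolation=2)])); cv2.imwrite("pics/s1.png",cv2.resize(s[120:270,120:390],None,fx=2.9,fy=2.9)[:, :800])
```

```text
6.9583 [-0.08540479  1.58154517 -0.53679645] [0.48312212 0.04571713 0.0369989 ] 0.8008827132082709
```

View pics/t1.png

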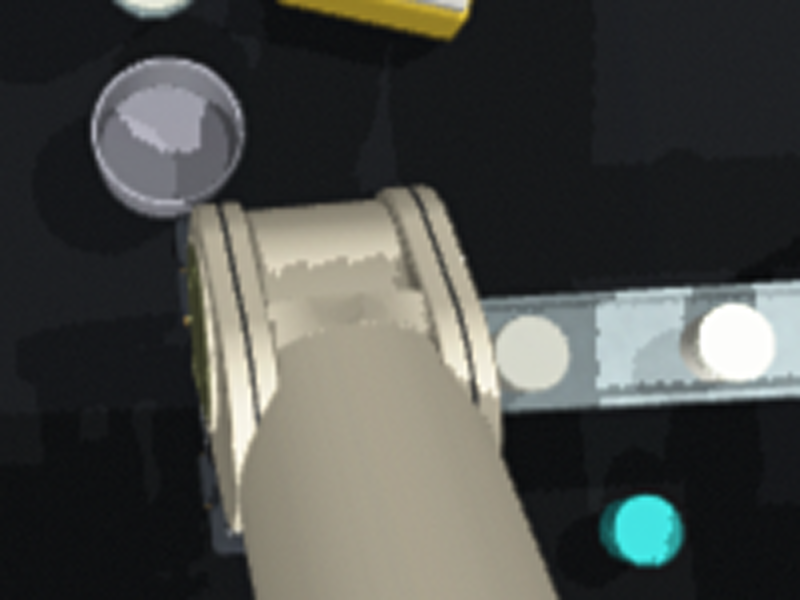

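View pics/s1.png

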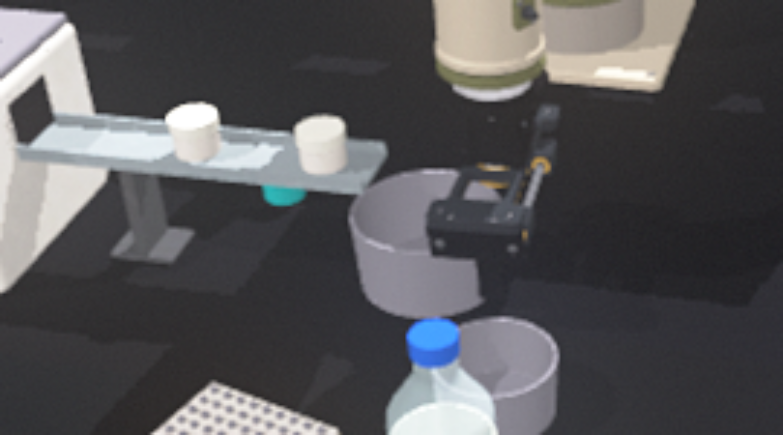

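The tub is upright and pushed partly under the lip. Its rim's left edge is at scene crop (349,215).

Run:
```python
from h import *
p=px("scene",120+349.5/2.9-.5,120+215.5/2.9-.5,.07);print(p)
# predicted leftmost rim pixel for centre guesses
th=np.linspace(0,6.283,360)
for k in (.018,.028,.038,.048,.058):
    c=LIP+k*D
    q=np.array([proj("scene",[c[0]+.065*np.cos(a),c[1]+.065*np.sin(a),.07]) for a in th])
    q=(q-120)*2.9
    print(k,q[:,0].min(),q[:,1].min(),q[:,1].max())
```

```text
[ 0.50996494 -0.07956975  0.07      ]
0.018 325.2740209093887 166.33054405315906 249.36745539089938
0.028 336.5103936893553 167.40853377969438 250.67608458534735
0.038 347.77853142536225 168.48965455526897 251.98886487214205
0.048 359.0810714014806 169.5739200410417 253.30581603413106
0.058 370.40975066430553 170.6613439777612 254.62695798006726
```

The tub centre measures 39 mm out, against 38 mm predicted. I'll push the last 10 mm.

Run:
```python
from h import *
import cv2
u=(TGT-TUB)/np.linalg.norm(TGT-TUB)
b=TGT-u*.0643
robot.move_linear([*b,.037],velocity=.04)
b=b-u*.05
robot.move_linear([*b,.037],velocity=.08)
robot.move_linear([*b,.26],velocity=.2)
robot.set_gripper(.1)
# go behind the rear pot, high
R=rot([D[1],-D[0]])
robot.move_to([*(LIP-.215*D),.26],R)
print(robot.get_time(),robot.get_force(),robot.get_position(),robot.get_opening())
t=robot.read_camera("top"); s=robot.read_camera("scene")
cv2.imwrite("pics/t2.png",cv2.resize(t[150:300,290:490],None,fx=4,fy=4,interpolation=2)); cv2.imwrite("pics/s2.png",cv2.resize(s[120:270,120:390],None,fx=2.9,fy=2.9)[:, :800])
```

```text
12.0417 [0.48084375 0.34248261 0.26435796] [ 0.49353003 -0.26998236  0.25975873] 0.10053866230282751
```

View pics/t2.png

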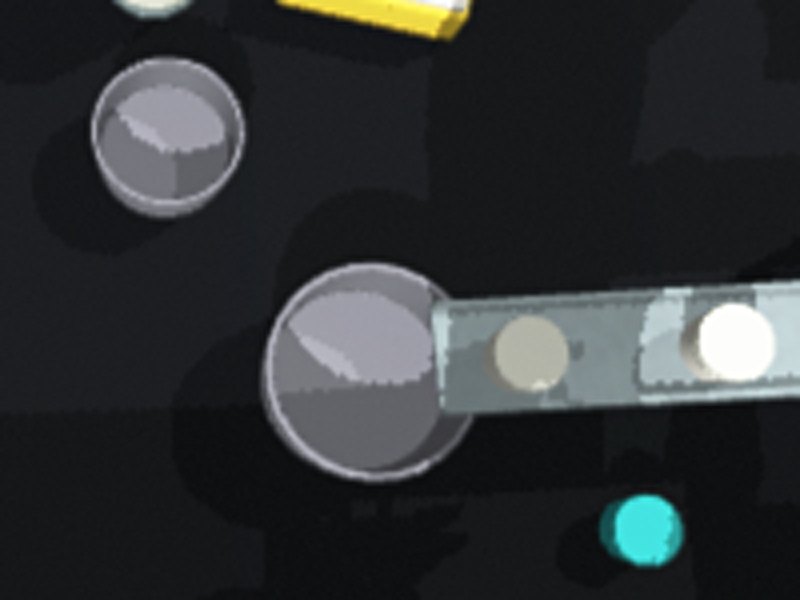

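View pics/s2.png

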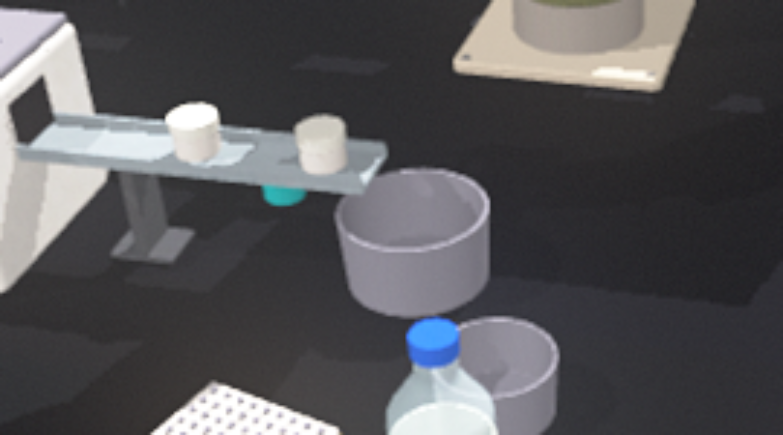

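Run:
```python
from h import *
import cv2
c=px("top",290+371.5/4-.5,150+372.5/4-.5,.07);print("tub",c,(c[:2]-LIP)@D)
robot.move_linear([*(LIP-.215*D),.137],velocity=.12)
robot.move_linear([*(LIP-.058*D),.137],velocity=.06)
print(robot.get_time(),robot.get_force(),robot.get_position(),robot.get_opening())
t=robot.read_camera("top"); s=robot.read_camera("scene")
cv2.imwrite("pics/t3.png",cv2.resize(t[150:300,290:490],None,fx=4,fy=4,interpolation=2)); cv2.imwrite("pics/s3.png",cv2.resize(s[120:270,120:390],None,fx=2.9,fy=2.9)[:, :800])
```

```text
tub [ 0.48745558 -0.02663371  0.07      ] 0.029888118678587233
16.0833 [ 0.09287933 -0.10521862 -0.25116861] [ 0.49001871 -0.11464997  0.13699735] 0.09842945240882206
```

View pics/t3.png

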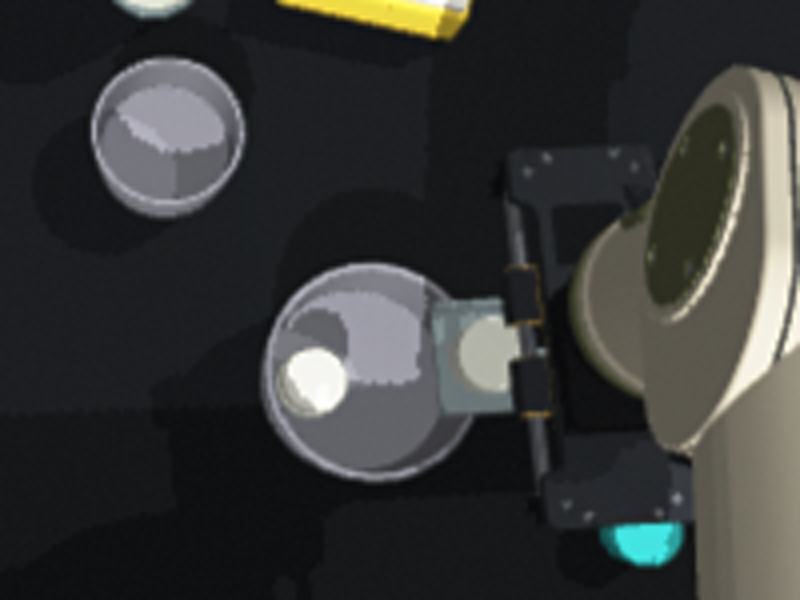

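View pics/s3.png

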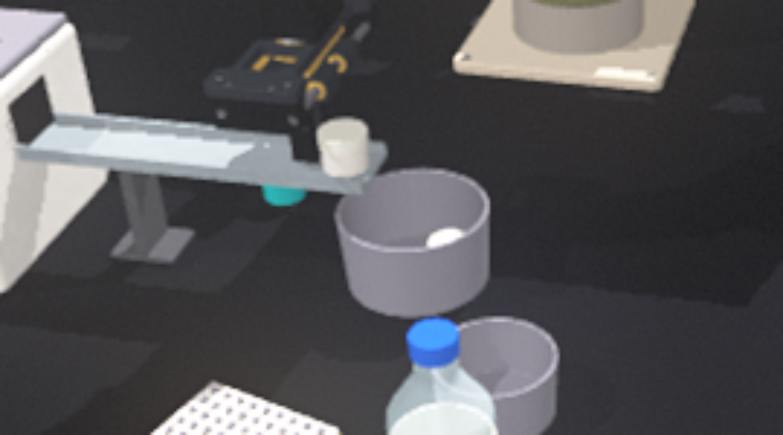

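The front pot is in the tub (top crop 313,380) and the tub hasn't moved. The rear pot is next.

Run:
```python
from h import *
import cv2
robot.move_linear([*(LIP-.016*D),.137],velocity=.05)
robot.wait(.5)
robot.move_linear([*(LIP-.10*D),.137],velocity=.15)
robot.move_linear([*(LIP-.10*D),.27],velocity=.2)
robot.move_to([*(LIP-.2*D),.3],rot([D[1],-D[0]]))
print(robot.get_time(),robot.get_force())
t=robot.read_camera("top"); s=robot.read_camera("scene")
cv2.imwrite("pics/t4.png",cv2.resize(t[150:300,290:490],None,fx=4,fy=4,interpolation=2)); cv2.imwrite("pics/s4.png",s)
```

```text
19.7 [ 0.21908625  0.24802945 -0.1888432 ]
```

View pics/t4.png

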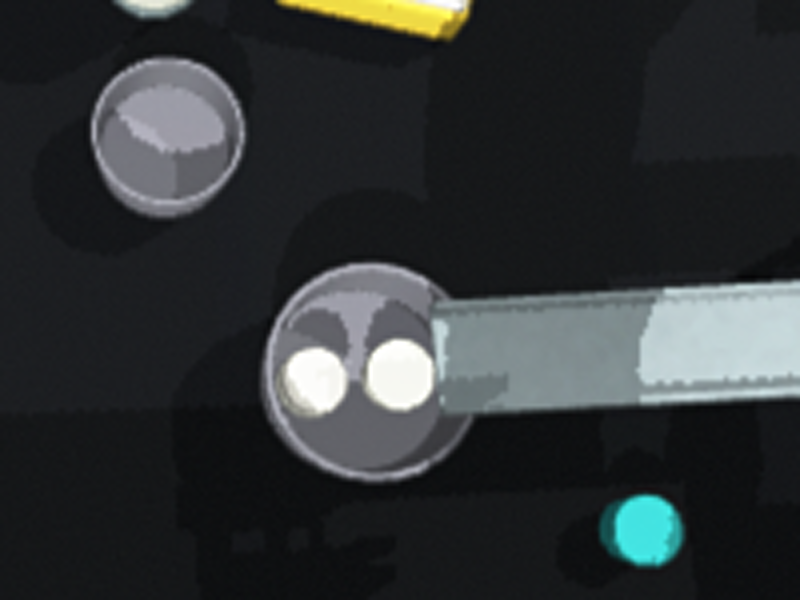

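View pics/s4.png

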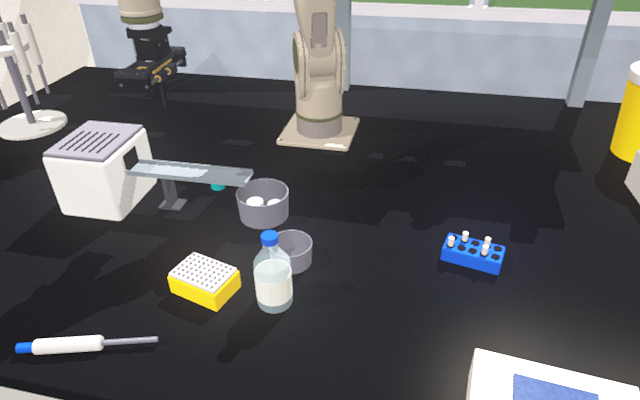

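Both pots are in the tub (top crop 313,380 and 400,375). The tub is upright under the lip, the bystanders are unmoved and the arm is clear.

```bash
python3 -c "
from cell import robot
print(robot.get_time()); robot.hand_in()"
```

```text
19.8
the job is handed in; nothing more can be done
```

The job is done and handed in at 19.8 s on the robot's clock, within the 51 s limit. Both spent pots are in the larger tub, which stands upright under the open end of the track.

- **Order:** I slid the tub under the lip with the spread fingers while both pots were still on the track. I then pushed the pots off from behind, front one first.
- **Tub position:** before the pots dropped, the tub's centre measured 30 mm out from the lip, against 28 mm planned. Its rim looked unchanged in the last top picture.
- **Last checks:** the final pictures show both pots lying side by side in the tub. The tip box, bottle, tube rack, smaller tub and turquoise pot look unmoved by eye. The gripper was clear of everything.
- **Forces:** the wrist readings, taken at the stops between moves, stayed below 2 N. I did not log the force during the motions.

None of the checks failed. The two cameras disagreed on positions by at most about 5 mm.

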